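# Tools racked in reverse order for reassembly

## Robot

A 6-joint arm with a two-finger parallel gripper is mounted at the origin on a cart in front of the work surface, level with it; the furniture and walls round the work are solid. World frame = base frame: x ahead of the robot, y to its left, z up, the work surface at z = 0. Lengths are in m, angles in degrees, forces in N, time in s.
With the tool pointing down it reaches from about 0.3 to 0.75 m from the base axis. Payload 8.5 kg.
Tool frame: the origin (TCP) lies on the centre line of the jaws, within the pads' length; the fingertips stand tips_ahead ahead of it and the grasp point (between the pads) lies 3 mm ahead of it (tips_ahead is the distance from the TCP to the fingertips, in m); z points along the fingers, y is the line along which they close (so a half turn about z gives the same grasp; the last joint's range is limited). The gripper opens to 85 mm and grips with 20 to 120 N. Pads are 22 mm wide; open, the fingers measure 114 mm over their backs; the gripper's body (76 mm by 85 mm) begins 54 mm behind the grasp point. The pads swing forward as they close: fully open they stand 13 mm farther back than shut.
Start: joints at [-83.211, 21.807, 74.336, -0, 83.858, -12.336], TCP at [0.18, -0.52, 0.226] pointing down, gripper open.
Joint ranges: [-178.18, 178.18], [-50.72, 133.34], [12.68, 142.11], [-81.47, 261.47], [9.98, 163.14], [-165.26, 165.26]. Speed limits (degrees/s): [136.94, 136.94, 180, 180, 180, 180].

## Interface

Orientations are given as a 3x3 rotation matrix whose columns are the frame's x, y, z axes.
In Python, from rig import observe, get_image, close_job, tips_ahead gives the robot as it stands.
- The arm moves only by the tool inch_along, called after ">>>" by a JSON object that holds its "op" and its "data". Schema: {"type":"object","properties":{"motion":{"type":"array","items":{"type":"object","properties":{"pos":{"type":"array","items":{"type":"number"},"minItems":3,"maxItems":3},"turn":{"type":"number"},"jaw":{"type":"number"}},"additionalProperties":false,"required":["jaw"]},"minItems":1,"maxItems":10},"clamp_n":{"type":"number"},"only":{"type":"string"},"quiet":{"type":"boolean"},"lines":{"type":"string"}},"required":["motion"],"additionalProperties":false}. motion is a list of rows, 1 to 10 of them, each an object with the fields pos (a list: dx, dy, dz in m), turn (a turn about the tool's z in degrees), jaw (the finger opening in m); a field left out counts as zero (the opening has to be given); each row shifts and turns the commanded pose from where the row before left it, along the tool's axes as they then stand; what a row does not reach is not made up. A row lasts 1/10 s, in which the tool goes at most 0.05 m and 8.59 degrees, less where a joint would pass 70% of its speed; a pose out of reach is approached as far as the arm can. The fingers move at their own pace and stop on an object; clamp_n is the grip in N (left out, the last holds). Time passes only in rows, so rows that do not move let the fingers close. The tool returns the time, the measured TCP pose, the force, the opening and the grip force at its end. only (a regular expression) keeps the lines of the reply that match it, lines (a string "A,B") keeps lines A to B, and quiet returns only ok. Input that does not fit is refused with a message, and nothing moves.
- observe(): the state, without advancing time (a new reading comes with each control period).
- get_image(name): name is "scene" or "top"; returns a dict with "pixels" (420x560x3 uint8, red, green, blue), "depth" (420x560 float32, m along the optical axis (not along the pixel's ray), 0 where there is no reading), "K" (3x3 intrinsics, pixels), "extrinsics" (4x4, takes a point from world to camera coordinates). Camera axes: x right, y down, z forward; pixel columns grow to the right and rows downward; lengths in m; the calibration is good to about 2 mm. A picture is of the moment at which its call begins.
- close_job(): hands the job in; it is judged then, once.
The state is a dict: "time_s": time; "q": joint angles; "qvel": joint speeds; "joint_efforts": joint torques, N m; "position": TCP position; "tool_rot": TCP orientation; "ft_force": force on the tool from outside, world axes, zero at the start; "wrist_torque": the same for the moment, N m; "grip_width": finger opening in m; "gripper_force": force on a finger pad.
Only numpy, scipy, OpenCV 4.12 (cv2) and the standard library are available. Lean on these libraries where they do the work, as an engineer would, in place of code of your own. Each camera call takes 0.05 s, during which the arm holds its last target. There are 200 camera calls.

## Task

The four tools on the blue saddle blocks lie, left to right as the robot sees them, in the order used to take the phone apart. Move them to the empty wooden tool rest in the reverse order, for putting it together again: the leftmost tool on the blocks goes into the rightmost place of the rest, and so on. Each tool shall lie across both notched bars of the rest, roughly centred on it front to back, one to a place, and be left there at rest.

Things in the scene. Friction and masses are not known exactly. Their poses are not given: they have to be found in the camera images.
- spudger: Black flat nylon spudger, a bar 140 mm long, 10 mm wide, 8 mm high. Origin: middle of its underside; its y axis runs along its length.
- tweezers: Straight steel tweezers lying on edge, 122 mm long, 12 mm wide, 9 mm high, rigid. Origin: middle of the underside; y axis along the length.
- syringe: Cream-coloured flux syringe with a blue tip, 130 mm long, 21 mm wide over its finger flange, the rest 16 mm wide and 16 mm high to the touch; grip the barrel. Origin: middle of the underside; y axis along the length.
- marker: Blue and white marker pen, 135 mm long, 17 mm wide, 16 mm high. Origin: middle of the underside; y axis along the length.
- saddle_a: Blue saddle block that holds the spudger at the start; fixed, stays on the rail. Two upright supports 12 mm thick at its x = +-35 mm, each with a nest 26 mm wide between humps 11 mm high. Origin: centre of its underside; x along the tool, y along the row; nest floor 28 mm above the origin, 34 mm above the bench.
- saddle_b: Blue saddle block that holds the tweezers at the start; fixed, stays on the rail. Two upright supports 12 mm thick at its x = +-35 mm, each with a nest 26 mm wide between humps 11 mm high. Origin: centre of its underside; x along the tool, y along the row; nest floor 28 mm above the origin, 34 mm above the bench.
- saddle_c: Blue saddle block that holds the syringe at the start; fixed, stays on the rail. Two upright supports 12 mm thick at its x = +-35 mm, each with a nest 26 mm wide between humps 11 mm high. Origin: centre of its underside; x along the tool, y along the row; nest floor 28 mm above the origin, 34 mm above the bench.
- saddle_d: Blue saddle block that holds the marker at the start; fixed, stays on the rail. Two upright supports 12 mm thick at its x = +-35 mm, each with a nest 26 mm wide between humps 11 mm high. Origin: centre of its underside; x along the tool, y along the row; nest floor 28 mm above the origin, 34 mm above the bench.
- tray_rail: Aluminium rail 66 x 216 x 6 mm under the four saddle blocks, fixed. Origin: centre of its underside on the bench. y along the row, towards the robot's left (yaw within 0.25 rad); x away from the robot. The blocks stand at y = +78, +26, -26 and -78 mm, in any order. The tools lie about along x, either way round.
- tool_rest: Empty wooden tool rest, fixed, left or right of the rail: board 105 x 220 x 10 mm, two notched bars 12 mm thick along y at x = +-35 mm. Origin: centre of its foot on the bench; y along the row, to the robot's left (yaw within 0.25 rad); x away. Places at y = +78, +26, -26, -78 mm: floor 28 mm wide, 34 mm above the origin, between round humps 12 mm high that let a tool slide down.

How it is judged (in metres and radians):
At the end, for the whole second after the job is handed in: Each tool is in the place of the rest that mirrors its start in the row: its middle within 16 mm of the place along the row and 25 mm front to back, its underside 27 to 55 mm above the rest's foot, its length within 0.2 rad of square to the row, at rest (((y of saddle_a in the frame of tray_rail between 0.068 and 0.088 m and y of spudger in the frame of tool_rest between -0.094 and -0.062 m) or (y of saddle_a in the frame of tray_rail between 0.016 and 0.036 m and y of spudger in the frame of tool_rest between -0.042 and -0.01 m) or (y of saddle_a in the frame of tray_rail between -0.036 and -0.016 m and y of spudger in the frame of tool_rest between 0.01 and 0.042 m) or (y of saddle_a in the frame of tray_rail between -0.088 and -0.068 m and y of spudger in the frame of tool_rest between 0.062 and 0.094 m)) and x of spudger in the frame of tool_rest between -0.025 and 0.025 m and z of spudger in the frame of tool_rest between 0.027 and 0.055 m and angle between the y axis of each of spudger, tweezers, syringe, marker and the x axis of tool_rest, either way round below 0.2 rad and linear speed of each of spudger, tweezers, syringe, marker below 0.03 m/s and angular speed of each of spudger, tweezers, syringe, marker below 0.5 rad/s and ((y of saddle_b in the frame of tray_rail between 0.068 and 0.088 m and y of tweezers in the frame of tool_rest between -0.094 and -0.062 m) or (y of saddle_b in the frame of tray_rail between 0.016 and 0.036 m and y of tweezers in the frame of tool_rest between -0.042 and -0.01 m) or (y of saddle_b in the frame of tray_rail between -0.036 and -0.016 m and y of tweezers in the frame of tool_rest between 0.01 and 0.042 m) or (y of saddle_b in the frame of tray_rail between -0.088 and -0.068 m and y of tweezers in the frame of tool_rest between 0.062 and 0.094 m)) and x of tweezers in the frame of tool_rest between -0.025 and 0.025 m and z of tweezers in the frame of tool_rest between 0.027 and 0.055 m and ((y of saddle_c in the frame of tray_rail between 0.068 and 0.088 m and y of syringe in the frame of tool_rest between -0.094 and -0.062 m) or (y of saddle_c in the frame of tray_rail between 0.016 and 0.036 m and y of syringe in the frame of tool_rest between -0.042 and -0.01 m) or (y of saddle_c in the frame of tray_rail between -0.036 and -0.016 m and y of syringe in the frame of tool_rest between 0.01 and 0.042 m) or (y of saddle_c in the frame of tray_rail between -0.088 and -0.068 m and y of syringe in the frame of tool_rest between 0.062 and 0.094 m)) and x of syringe in the frame of tool_rest between -0.025 and 0.025 m and z of syringe in the frame of tool_rest between 0.027 and 0.055 m and ((y of saddle_d in the frame of tray_rail between 0.068 and 0.088 m and y of marker in the frame of tool_rest between -0.094 and -0.062 m) or (y of saddle_d in the frame of tray_rail between 0.016 and 0.036 m and y of marker in the frame of tool_rest between -0.042 and -0.01 m) or (y of saddle_d in the frame of tray_rail between -0.036 and -0.016 m and y of marker in the frame of tool_rest between 0.01 and 0.042 m) or (y of saddle_d in the frame of tray_rail between -0.088 and -0.068 m and y of marker in the frame of tool_rest between 0.062 and 0.094 m)) and x of marker in the frame of tool_rest between -0.025 and 0.025 m and z of marker in the frame of tool_rest between 0.027 and 0.055 m); the robot touches nothing.
It also fails if it takes over 99 s, if anything falls off the work surface, if the arm or the gripper's body presses on something with over 40 N, if the wrist force passes 120 N, or if a joint passes its speed limit or range.

## Working session

There is one attempt and no reset: what is moved stays moved. The work goes in short steps, Python scripts to look and compute and a tool call to move; the robot and the scene stay as the last step left them, time stands still between calls to the robot, and variables do not carry over. Pictures are saved under pics/ and viewed, at most 14 in all, crops included, and the job is handed in when it is done.

```bash
mkdir -p pics; ls; python3 - <<'E'
from rig import observe,get_image,tips_ahead
import cv2,numpy as np
print(tips_ahead); o=observe(); print(o['time_s'],o['position'],o['tool_rot'],o['grip_width'])
for n in('top','scene'):
    d=get_image(n); cv2.imwrite(f'pics/{n}0.png',d['pixels'][:,:,::-1]); np.savez(f'{n}0.npz',**d)
    print(n,d['K'].tolist(),np.round(d['extrinsics'],3).tolist())
E
```

```text
pics
0.022
0.0 [ 0.18011608 -0.5193626   0.22501966] [[ 9.44821752e-01  3.27584825e-01 -1.97864374e-04]
 [ 3.27584772e-01 -9.44820752e-01  1.40124162e-03]
 [ 2.72079124e-04 -1.38874092e-03 -9.99998999e-01]] 0.08511103489770391
top [[491.5825305568751, 0.0, 271.6434169182975], [0.0, 491.5825305568751, 209.89796086277542], [0.0, 0.0, 1.0]] [[-0.022, -1.0, 0.001, 0.141], [-0.995, 0.021, -0.096, 0.497], [0.096, -0.003, -0.995, 0.855], [0.0, 0.0, 0.0, 1.0]]
scene [[489.9345536541598, 0.0, 278.2049462576566], [0.0, 489.9345536541598, 212.90280459295548], [0.0, 0.0, 1.0]] [[-0.89, -0.456, -0.0, 0.493], [-0.209, 0.407, -0.889, 0.123], [0.405, -0.791, -0.458, 1.038], [0.0, 0.0, 0.0, 1.0]]
```

View pics/top0.png

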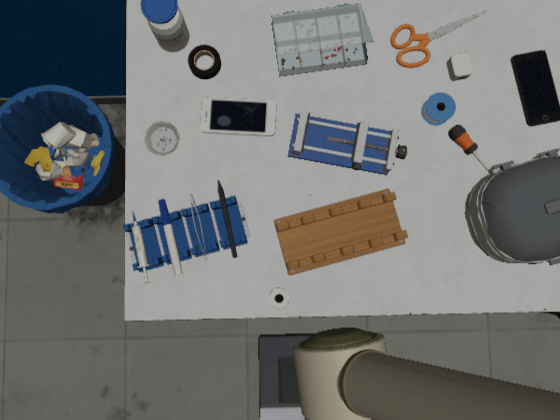

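View pics/scene0.png

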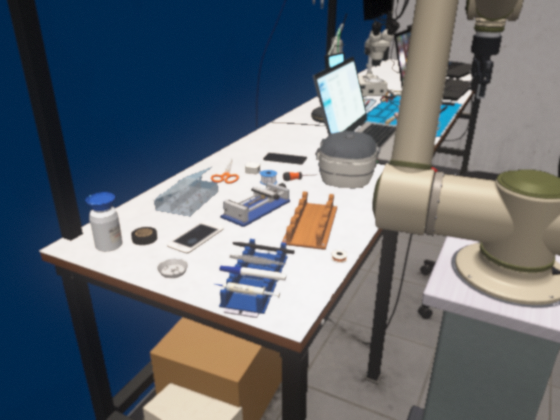

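The top view shows the saddles at (125-245, 195-270). Left to right they hold the syringe (140,245), marker (170,237), tweezers (199,228) and spudger (228,218). The wooden rest is at (275-407, 190-273), to the right. Next I measure both frames and the tools.

```bash
cat > h.py <<'E'
import numpy as np,cv2
def cloud(d):
    K=d['K'];E=d['extrinsics'];Z=d['depth'];h,w=Z.shape
    u,v=np.meshgrid(np.arange(w),np.arange(h))
    P=np.stack([(u-K[0,2])/K[0,0]*Z,(v-K[1,2])/K[1,1]*Z,Z],-1)
    return (P-E[:3,3])@E[:3,:3]
def onplane(d,uv,z):
    K=d['K'];E=d['extrinsics'];uv=np.atleast_2d(uv).astype(float)
    r=np.c_[(uv[:,0]-K[0,2])/K[0,0],(uv[:,1]-K[1,2])/K[1,1],np.ones(len(uv))]@E[:3,:3]
    c=-E[:3,:3].T@E[:3,3]
    return c+r*((z-c[2])/r[:,2])[:,None]
def rect(P):
    (c,s,a)=cv2.minAreaRect(P[:,:2].astype(np.float32)*1000)
    b=cv2.boxPoints((c,s,a)); e=[b[1]-b[0],b[2]-b[1]]; L=max(e,key=np.linalg.norm)
    return np.round(c,1),np.round(sorted(s),1),round(np.degrees(np.arctan2(L[1],L[0]))%180,1)
E
python3 - <<'E'
from h import *
d=dict(np.load('top0.npz'));P=cloud(d);z=P[...,2];hsv=cv2.cvtColor(d['pixels'],cv2.COLOR_RGB2HSV)
H,S,V=[hsv[...,i].astype(int) for i in range(3)]
U,W=np.meshgrid(np.arange(560),np.arange(420))
reg=lambda a,b,c,e:(U>=a)&(U<b)&(W>=c)&(W<e)
m=(H<22)&(S>80)&reg(265,415,180,280)
print('rest z pct',np.percentile(z[m],[1,10,50,90,99]))
print('rest all',rect(P[m])); 
for lo,hi in((.004,.016),(.03,.05)):
    k=m&(z>lo)&(z<hi);print(lo,k.sum(),rect(P[k]))
b=(H>100)&(H<125)&(S>120)&reg(115,255,190,275)
print('blue',rect(P[b]),np.percentile(z[b],[1,10,50,90,99]))
# blue cells projected; tools
A=reg(115,255,170,290)
dark=A&(V<60)&(S<120);print('dark',dark.sum(),rect(P[dark&(z>.03)]),np.median(z[dark]))
n,l,st,c=cv2.connectedComponentsWithStats((A&(z>.03)&(z<.06)).astype(np.uint8))
print([(st[i].tolist()) for i in range(1,n) if st[i,4]>20])
cv2.imwrite('pics/c1.png',cv2.resize(d['pixels'][170:295,115:265,::-1],None,fx=5,fy=4.8,interpolation=cv2.INTER_CUBIC))
E
```

```text
rest z pct [0.0066338  0.0083181  0.01077921 0.04267442 0.04731125]
rest all (array([457.3,  17.5]), array([103.5, 243.7]), np.float32(104.0))
0.004 4979 (array([459.5,   8.8]), array([103.3, 218.9]), np.float32(104.1))
0.03 1855 (array([460. ,   9.9]), array([ 84. , 217.1]), np.float32(104.1))
blue (array([464.1, 262.4]), array([118.5, 250.6]), np.float32(94.8)) [0.0078165  0.00958279 0.0124126  0.04526917 0.05069623]
dark 711 (array([427.7, 260.7]), array([163.1, 199.1]), np.float32(123.8)) -0.5564782467585929
[[209, 180, 37, 78, 706], [181, 193, 37, 62, 514], [152, 199, 37, 76, 925], [123, 210, 38, 74, 768]]
```

View pics/c1.png

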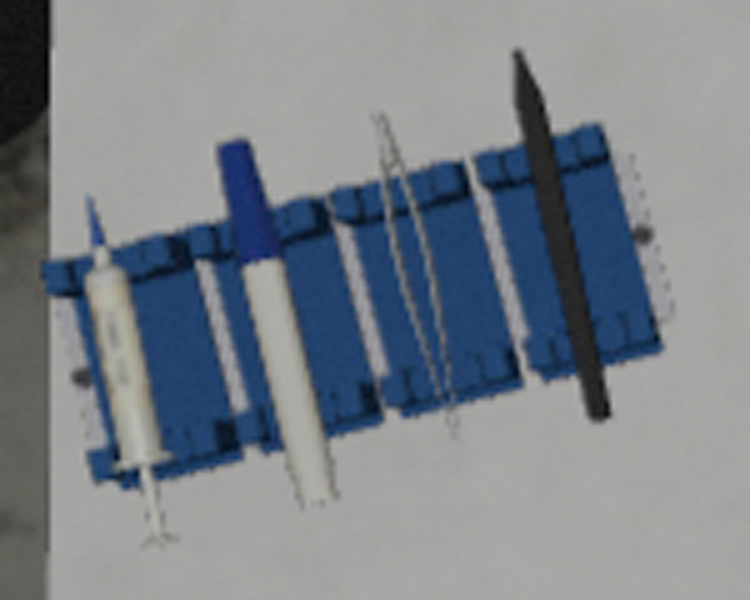

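The crop confirms the order. Tool ends in crop pixels are syringe (90,195)-(160,542), marker (233,142)-(320,502), tweezers (380,115)-(455,435) and spudger (518,50)-(600,418). I cast these onto their heights and check the lengths.

```bash
python3 - <<'E'
from h import *
d=dict(np.load('top0.npz'))
c=lambda x,y:(115+(x+.5)/5-.5,170+(y+.5)/4.8-.5)
T=dict(syringe=((90,195),(160,542),.042),marker=((233,142),(320,502),.042),tweezers=((380,113),(455,437),.041),spudger=((518,50),(600,420),.042))
R=np.array([459.7,9.3])/1000;a=np.radians(14.1);ux=np.array([np.cos(a),np.sin(a)]);uy=np.array([-ux[1],ux[0]])
o=np.array([.18,-.52])
for (n,(p,q,z)),y in zip(T.items(),(-.078,-.026,.026,.078)):
    A=onplane(d,[c(*p),c(*q)],z);m=A.mean(0);v=A[0]-A[1]
    t=R+y*uy
    print(n,'mid',np.round(m[:2]*1000,1),'len',round(np.linalg.norm(v)*1000,1),'ang',round(np.degrees(np.arctan2(v[1],v[0])),1),'target',np.round(t*1000,1),'rad',np.linalg.norm(m[:2]).round(3))
# rail corners / block outline from blue at top z and cloud-based check of barrel centre
P=cloud(d);z=P[...,2]
for n,(x,y) in dict(syr=(125,370),mark=(285,360),spud=(565,250)).items():
    u,v=np.round(c(x,y)).astype(int);print(n,np.round(P[v,u]*1000,1))
hsv=cv2.cvtColor(d['pixels'],cv2.COLOR_RGB2HSV)
m=np.zeros(z.shape,bool);m[185:280,118:255]=1;m&=(hsv[...,0]>100)&(hsv[...,0]<125)&(hsv[...,1]>140)&(z>.008)&(z<.02)
print('floor blue',m.sum(),rect(P[m]))
E
```

```text
syringe mid [439.4 360.8] len 128.2 ang 11.2 target [478.7 -66.4] rad 0.569
marker mid [455.1 308.2] len 134.5 ang 12.9 target [466.  -15.9] rad 0.55
tweezers mid [471.1 259.1] len 121.2 ang 12.1 target [453.4  34.5] rad 0.538
spudger mid [484.7 209.5] len 138.3 ang 11.2 target [440.7  85. ] rad 0.528
syr [437.7 358.6  47.3]
mark [440.  303.4  47.1]
spud [478.1 206.6  42.2]
floor blue 2296 (array([460.8, 283.2]), array([ 86.1, 200.1]), np.float32(103.8))
```

Measured lengths agree with the given sizes to within 2 mm, and the spacing is about 52 mm. I go to the syringe first.

```bash
cat > to.py <<'E'
import sys,numpy as np
from rig import observe
x,y,yaw,z=map(float,sys.argv[1:5]);o=observe();R=o['tool_rot'];p=o['position']
cur=np.degrees(np.arctan2(R[1,0],R[0,0]));a=np.radians(yaw)
D=np.array([x,y])/1000-p[:2]
print('t',round(o['time_s'],2),'pos',np.round(p*1000,1),'yaw',round(cur,1),'turn',round(cur-yaw,1),'grip',round(o['grip_width'],4),o['gripper_force'],'q',np.round(o['q'],0))
print('after turn: dx %.4f dy %.4f dz %.4f'%(D@[np.cos(a),np.sin(a)],D@[np.sin(a),-np.cos(a)],p[2]-z/1000))
print('no turn: dx %.4f dy %.4f'%(D@R[:2,0],D@R[:2,1]))
E
```

>>> {"op": "inch_along", "data": {"motion": [{"turn":7.9, "jaw":0.036}, {"pos":[0.0185, -0.0353, 0], "jaw":0.036}, {"pos":[0.0185, -0.0353, 0], "jaw":0.036}, {"pos":[0.0185, -0.0353, 0], "jaw":0.036}, {"pos":[0.0185, -0.0353, 0], "jaw":0.036}, {"pos":[0.0185, -0.0353, 0], "jaw":0.036}, {"pos":[0.0185, -0.0353, 0], "jaw":0.036}, {"pos":[0.0185, -0.0353, 0], "jaw":0.036}, {"pos":[0.0185, -0.0353, 0], "jaw":0.036}, {"pos":[0.0185, -0.0353, 0], "jaw":0.036}], "clamp_n": 40}}

```text
time_s: 1.1
position: [0.2816, -0.174, 0.2255]
tool_rot: [[0.981, 0.194, -0.0], [0.194, -0.981, 0.0], [0.0, -0.0, -1.0]]
ft_force: [1.1, -0.2, -0.8]
grip_width: 0.036
gripper_force: 0.0
```

```bash
python3 to.py 439.4 360.8 11.2 43
```

```text
t 1.1 pos [ 281.6 -174.   225.5] yaw 11.2 turn -0.0 grip 0.036 0.0 q [-52.  -1. 104.   0.  77.  26.]
after turn: dx 0.2586 dy -0.4939 dz 0.1825
no turn: dx 0.2585 dy -0.4940
```

>>> {"op": "inch_along", "data": {"motion": [{"pos":[0.0185, -0.0353, 0], "jaw":0.036}, {"pos":[0.0185, -0.0353, 0], "jaw":0.036}, {"pos":[0.0185, -0.0353, 0], "jaw":0.036}, {"pos":[0.0185, -0.0353, 0], "jaw":0.036}, {"pos":[0.0185, -0.0353, 0], "jaw":0.036}, {"pos":[0.0185, -0.0353, 0], "jaw":0.036}, {"pos":[0.0185, -0.0353, 0], "jaw":0.036}, {"pos":[0.0185, -0.0353, 0.02], "jaw":0.036}, {"pos":[0.0185, -0.0353, 0.02], "jaw":0.036}, {"pos":[0.0185, -0.0353, 0.02], "jaw":0.036}], "quiet": true}}

```text
ok
```

>>> {"op": "inch_along", "data": {"motion": [{"pos":[0.0245, -0.0470, 0.0], "jaw":0.036}, {"pos":[0.0245, -0.0470, 0.0], "jaw":0.036}, {"pos":[0.0245, -0.0470, 0.0], "jaw":0.036}, {"pos":[0, 0, 0.02], "jaw":0.036}, {"jaw":0.036}], "quiet": true}}

```text
ok
```

```bash
python3 to.py 439.4 360.8 11.2 43
```

```text
t 2.6 pos [435.2 350.9 142.9] yaw 11.3 turn 0.1 grip 0.036 0.0 q [ 27.  27.  80.  -0.  73. 105.]
after turn: dx 0.0061 dy -0.0089 dz 0.0999
no turn: dx 0.0061 dy -0.0089
```

>>> {"op": "inch_along", "data": {"motion": [{"pos":[0.006, -0.009, 0.0], "jaw":0.036}, {"pos":[0, 0, 0.03], "jaw":0.036}, {"pos":[0, 0, 0.03], "jaw":0.036}, {"pos":[0, 0, 0.02], "jaw":0.036}, {"pos":[0, 0, 0.01], "jaw":0.036}, {"pos":[0, 0, 0.01], "jaw":0.036}, {"jaw":0.036}]}}

```text
time_s: 3.3
position: [0.4408, 0.3604, 0.0455]
tool_rot: [[0.981, 0.194, -0.0], [0.194, -0.981, -0.0], [-0.0, 0.0, -1.0]]
ft_force: [0.5, 0.3, -0.4]
grip_width: 0.036
gripper_force: 0.0
```

```bash
python3 to.py 439.4 360.8 11.2 43
python3 - <<'E'
from h import *
from rig import get_image
for n,s in(('top',(170,300,110,270)),('scene',(220,320,200,320))):
    d=get_image(n)['pixels'][s[0]:s[1],s[2]:s[3],::-1]; cv2.imwrite(f'pics/{n}1.png',cv2.resize(d,None,fx=4,fy=4))
a=[cv2.imread(f'pics/{n}1.png') for n in('top','scene')]
E
```

```text
t 3.3 pos [440.8 360.4  45.5] yaw 11.2 turn -0.0 grip 0.036 0.0 q [ 27.  35.  85.   0.  60. 106.]
after turn: dx -0.0013 dy -0.0006 dz 0.0025
no turn: dx -0.0013 dy -0.0006
```

View pics/scene1.png

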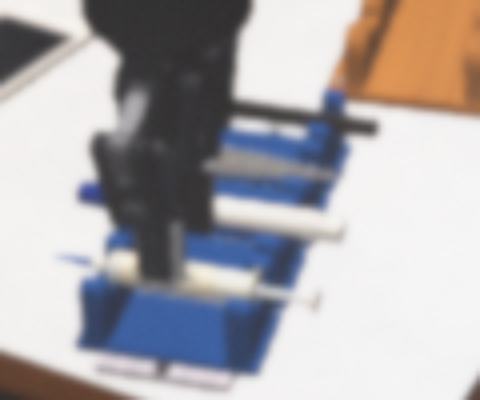

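The left finger (160,250) stands outside the syringe barrel and the fingers straddle it, clear of the marker. I close on it and lift.

>>> {"op": "inch_along", "data": {"motion": [{"pos":[0, 0, 0.002], "jaw":0.01}, {"jaw":0.01}, {"jaw":0.01}, {"jaw":0.01}, {"jaw":0.01}], "clamp_n": 40}}

```text
time_s: 3.9
position: [0.4408, 0.3608, 0.0441]
tool_rot: [[0.981, 0.195, 0.001], [0.195, -0.981, 0.0], [0.001, -0.0, -1.0]]
ft_force: [-0.8, -0.5, 3.9]
grip_width: 0.0101
gripper_force: 2.0
```

>>> {"op": "inch_along", "data": {"motion": [{"pos":[0, 0, -0.01], "jaw":0.01}, {"pos":[0, 0, -0.02], "jaw":0.01}, {"pos":[0, 0, -0.03], "jaw":0.01}, {"pos":[0, 0, -0.03], "jaw":0.01}, {"jaw":0.01}]}}

```text
time_s: 4.4
position: [0.4422, 0.3615, 0.138]
tool_rot: [[0.981, 0.195, 0.007], [0.195, -0.981, 0.004], [0.007, -0.002, -1.0]]
ft_force: [-0.1, 0.3, -1.4]
grip_width: 0.0098
gripper_force: 0.0
```

```bash
python3 to.py 478.7 -66.4 14.1 44.5
```

```text
t 4.4 pos [442.2 361.5 138. ] yaw 11.2 turn -2.9 grip 0.0098 0.0 q [ 27.  28.  79.  -0.  72. 106.]
after turn: dx -0.0688 dy 0.4239 dz 0.0935
no turn: dx -0.0475 dy 0.4268
```

```bash
python3 - <<'E'
from h import *
from rig import get_image
d=get_image('scene');np.savez('scene2.npz',**d)
a=cv2.resize(d['pixels'][190:320,190:330,::-1],None,fx=4,fy=4)
cv2.imwrite('pics/s2.png',a)
t=get_image('top');np.savez('top2.npz',**t);cv2.imwrite('pics/t2.png',cv2.resize(t['pixels'][170:295,115:265,::-1],None,fx=5,fy=4.8,interpolation=cv2.INTER_CUBIC))
E
```

```text
(no output)
```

View pics/s2.png

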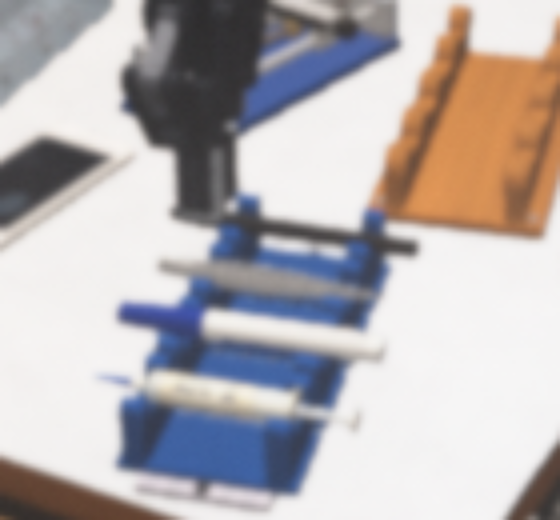

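View pics/t2.png

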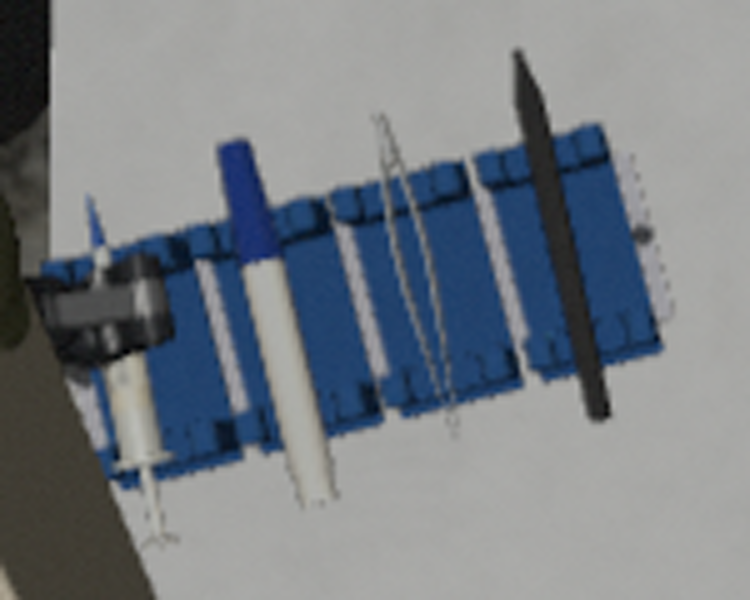

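The syringe still lies at its nest, with its tip at (90,197) as before, so the fingers closed without holding it. I measure where the fingertips really are relative to the TCP.

```bash
python3 - <<'E'
from h import *
d=dict(np.load('scene2.npz'));P=cloud(d);z=P[...,2]
m=(abs(P[...,0]-.442)<.03)&(abs(P[...,1]-.3615)<.05)&(z>.07)&(z<.2)
Q=P[m];print(m.sum(),np.percentile(Q[:,2],[0,1,3,10]).round(4))
for lo in np.arange(.08,.16,.01):
    q=Q[(Q[:,2]>lo)&(Q[:,2]<lo+.01)]
    if len(q):print(lo.round(3),len(q),(q.min(0)*1000).round(),(q.max(0)*1000).round())
for n in('top0','top2'):
  d=dict(np.load(n+'.npz'));Pt=cloud(d)
  for x in(115,120,128,135,140,145): 
    u=round(115+x/5);print(n,x,np.round(Pt[round(170+415/4.8),u]*1000,1),end=';')
  print()
E
```

```text
441 [0.1433 0.1454 0.1469 0.1526]
0.14 30 [429. 351. 143.] [451. 373. 150.]
0.15 72 [429. 349. 150.] [450. 380. 160.]
top0 115 [422.3 361.   50.8];top0 120 [422.3 360.   48.2];top0 128 [422.2 356.1  49.9];top0 135 [422.2 355.   47.5];top0 140 [422.2 353.5  46.9];top0 145 [422.1 351.7  47.3];
top2 115 [422.3 361.6  48.8];top2 120 [422.3 359.4  50.5];top2 128 [422.2 357.   46.8];top2 135 [422.2 355.4  46.3];top2 140 [422.2 353.5  47. ];top2 145 [422.1 352.2  45. ];
```

```bash
python3 - <<'E'
from h import *
from rig import observe
d=dict(np.load('scene2.npz'));E=d['extrinsics'];K=d['K']
for z in(.116,.138,.143,.16):
    p=K@(E[:3,:3]@[.4422,.3615,z]+E[:3,3]);uv=p[:2]/p[2];print(z,((uv-190)*4).round(),)
t=dict(np.load('top2.npz'));P=cloud(t)
for x,y in((90,300),(60,310),(140,300),(150,340)):
    print(np.round(P[round(170+y/4.8),round(115+x/5)]*1000))
o=observe();print(o['time_s'],o['position'],o['grip_width'])
E
```

```text
0.116 [207. 260.]
0.138 [206. 217.]
0.143 [205. 208.]
0.16 [204. 174.]
[453. 316. 243.]
[449. 322. 249.]
[453. 304. 239.]
[441. 303. 233.]
4.5 [0.44062818 0.36062704 0.13418632] 0.009883250600283888
```

Finger x/y agree with the TCP, but the tips are drawn at z≈0.14 where 0.116 was expected. I check the scene camera against known heights, then descend in stages.

```bash
python3 - <<'E'
from h import *
import rig;print(rig.tips_ahead)
d=dict(np.load('scene2.npz'));P=cloud(d);z=P[...,2]
m=(d['depth']>0)&(P[...,0]>.3)&(P[...,0]<.6)&(P[...,1]>-.1)&(P[...,1]<.4)
h,e=np.histogram(z[m],np.arange(-.02,.06,.004));print(dict(zip((e[:-1]*1000).round(),h)))
m2=m&(z>.03)&(z<.06)&(P[...,1]>.33)&(P[...,1]<.38);print(np.percentile(z[m2],[50,90,98]),P[m2].mean(0))
E
```

```text
0.022
{np.float64(-20.0): np.int64(312), np.float64(-16.0): np.int64(310), np.float64(-12.0): np.int64(329), np.float64(-8.0): np.int64(325), np.float64(-4.0): np.int64(3737), np.float64(0.0): np.int64(6940), np.float64(4.0): np.int64(347), np.float64(8.0): np.int64(1826), np.float64(12.0): np.int64(895), np.float64(16.0): np.int64(150), np.float64(20.0): np.int64(142), np.float64(24.0): np.int64(135), np.float64(28.0): np.int64(180), np.float64(32.0): np.int64(359), np.float64(36.0): np.int64(483), np.float64(40.0): np.int64(868), np.float64(44.0): np.int64(751), np.float64(48.0): np.int64(356), np.float64(52.0): np.int64(6)}
[0.04431294 0.04931654 0.05051357] [0.4355232  0.35899227 0.04360913]
```

>>> {"op": "inch_along", "data": {"motion": [{"jaw":0.036}, {"pos":[0, 0, 0.03], "jaw":0.036}, {"pos":[0, 0, 0.03], "jaw":0.036}, {"pos":[0, 0, 0.02], "jaw":0.036}, {"pos":[0, 0, 0.01], "jaw":0.036}, {"jaw":0.036}]}}

```text
time_s: 5.1
position: [0.4399, 0.3602, 0.042]
tool_rot: [[0.981, 0.195, -0.003], [0.195, -0.981, -0.002], [-0.003, 0.001, -1.0]]
ft_force: [0.0, 0.1, 0.4]
grip_width: 0.0362
gripper_force: 0.0
```

```bash
python3 to.py 439.4 360.8 11.2 43
python3 - <<'E'
from h import *
from rig import get_image,observe
d=get_image('scene');P=cloud(d);o=observe();p=o['position'];print(p)
m=(abs(P[...,0]-p[0])<.025)&(abs(P[...,1]-p[1])<.05)&(d['pixels'].max(-1)<90)&(P[...,2]>.02)
Q=P[m]
for lo in np.arange(.02,.1,.01):
    q=Q[(Q[:,2]>lo)&(Q[:,2]<lo+.01)]
    if len(q):print(lo.round(3),len(q),(q.min(0)*1000).round(),(q.max(0)*1000).round())
E
```

```text
t 5.1 pos [439.9 360.2  42. ] yaw 11.2 turn 0.0 grip 0.0362 0.0 q [ 27.  35.  86.  -0.  60. 106.]
after turn: dx -0.0004 dy -0.0007 dz -0.0010
no turn: dx -0.0004 dy -0.0007
[0.44055712 0.36055315 0.0432893 ]
0.02 4 [465. 386.  20.] [466. 386.  29.]
0.03 1 [466. 385.  31.] [466. 385.  31.]
0.05 38 [428. 338.  50.] [446. 390.  60.]
0.06 62 [427. 338.  60.] [445. 392.  70.]
0.07 64 [427. 338.  70.] [455. 392.  80.]
0.08 46 [423. 335.  80.] [444. 393.  90.]
0.09 60 [419. 316.  90.] [454. 410. 100.]
```

The scene camera reads the bench at 0 and the syringe at 0.050, so it can be trusted. The tips really stand about 5-7 mm above the reported TCP height, not 22 mm below it. I descend 24 mm more in small steps and watch the force.

>>> {"op": "inch_along", "data": {"motion": [{"pos":[0, 0, 0.006], "jaw":0.036}, {"pos":[0, 0, 0.006], "jaw":0.036}, {"pos":[0, 0, 0.006], "jaw":0.036}, {"pos":[0, 0, 0.006], "jaw":0.036}, {"jaw":0.036}]}}

```text
time_s: 5.65
position: [0.4403, 0.3604, 0.0188]
tool_rot: [[0.981, 0.195, -0.001], [0.195, -0.981, -0.001], [-0.001, 0.0, -1.0]]
ft_force: [-0.1, 0.0, -0.6]
grip_width: 0.0359
gripper_force: 0.0
```

>>> {"op": "inch_along", "data": {"motion": [{"jaw":0.008}, {"jaw":0.008}, {"jaw":0.008}, {"jaw":0.008}, {"jaw":0.008}], "clamp_n": 40}}

```text
time_s: 6.15
position: [0.4408, 0.3607, 0.0199]
tool_rot: [[0.981, 0.195, 0.0], [0.195, -0.981, 0.0], [0.0, -0.0, -1.0]]
ft_force: [0.3, -0.7, 2.0]
grip_width: 0.0144
gripper_force: 40.3
```

The syringe is held (14.4 mm, 40 N). I lift it and carry it.

>>> {"op": "inch_along", "data": {"motion": [{"pos":[0, 0, -0.01], "jaw":0.008}, {"pos":[0, 0, -0.02], "jaw":0.008}, {"pos":[0, 0, -0.03], "jaw":0.008}, {"pos":[0, 0, -0.03], "turn":-2.9, "jaw":0.008}, {"jaw":0.008}]}}

```text
time_s: 6.65
position: [0.4422, 0.3616, 0.1141]
tool_rot: [[0.969, 0.245, 0.007], [0.245, -0.969, 0.004], [0.008, -0.002, -1.0]]
ft_force: [0.8, 0.1, -0.4]
grip_width: 0.0146
gripper_force: 40.0
```

```bash
python3 to.py 478.7 -66.4 14.1 20
```

```text
t 6.65 pos [442.2 361.6 114.1] yaw 14.2 turn 0.1 grip 0.0146 40.02426087856293 q [ 27.  30.  81.   0.  69. 103.]
after turn: dx -0.0689 dy 0.4240 dz 0.0941
no turn: dx -0.0696 dy 0.4238
```

>>> {"op": "inch_along", "data": {"motion": [{"pos":[-0.003, 0.02, 0], "jaw":0.008}, {"pos":[-0.0064, 0.038, 0], "jaw":0.008}, {"pos":[-0.0064, 0.038, 0], "jaw":0.008}, {"pos":[-0.0064, 0.038, 0], "jaw":0.008}, {"pos":[-0.0064, 0.038, 0], "jaw":0.008}, {"pos":[-0.0064, 0.038, 0], "jaw":0.008}, {"pos":[-0.0064, 0.038, 0], "jaw":0.008}, {"pos":[-0.0064, 0.038, 0], "jaw":0.008}, {"pos":[-0.0064, 0.038, 0], "jaw":0.008}, {"pos":[-0.0064, 0.038, 0], "jaw":0.008}], "quiet": true}}

```text
ok
```

>>> {"op": "inch_along", "data": {"motion": [{"pos":[-0.005, 0.03, 0], "jaw":0.008}, {"pos":[-0.004, 0.025, 0], "jaw":0.008}, {"jaw":0.008}, {"pos":[0, 0, 0.03], "jaw":0.008}, {"jaw":0.008}]}}

```text
time_s: 8.15
position: [0.4731, -0.0597, 0.0774]
tool_rot: [[0.97, 0.244, -0.006], [0.244, -0.97, 0.002], [-0.005, -0.004, -1.0]]
ft_force: [-0.9, 1.5, 0.4]
grip_width: 0.0147
gripper_force: 40.0
```

```bash
python3 to.py 478.7 -66.4 14.1 20
```

```text
t 8.15 pos [473.1 -59.7  77.4] yaw 14.1 turn 0.0 grip 0.0147 40.015828013420105 q [-21.  25.  98.   0.  57.  54.]
after turn: dx 0.0038 dy 0.0079 dz 0.0574
no turn: dx 0.0038 dy 0.0079
```

>>> {"op": "inch_along", "data": {"motion": [{"pos":[0.004, 0.008, 0], "jaw":0.008}, {"pos":[0, 0, 0.02], "jaw":0.008}, {"pos":[0, 0, 0.018], "jaw":0.008}, {"pos":[0, 0, 0.01], "jaw":0.008}, {"pos":[0, 0, 0.006], "jaw":0.008}, {"jaw":0.008}, {"jaw":0.008}]}}

```text
time_s: 8.85
position: [0.4812, -0.0676, 0.0263]
tool_rot: [[0.97, 0.244, 0.001], [0.244, -0.97, -0.0], [0.001, 0.001, -1.0]]
ft_force: [-1.2, 0.5, -0.3]
grip_width: 0.0144
gripper_force: 40.0
```

```bash
python3 to.py 478.7 -66.4 14.1 20
python3 - <<'E'
from h import *
from rig import get_image
d=get_image('scene');cv2.imwrite('pics/s3.png',cv2.resize(d['pixels'][170:280,240:380,::-1],None,fx=5,fy=5))
E
```

```text
t 8.85 pos [481.2 -67.6  26.3] yaw 14.1 turn 0.0 grip 0.0144 40.01255750656128 q [-22.  30. 100.  -0.  50.  54.]
after turn: dx -0.0021 dy -0.0018 dz 0.0063
no turn: dx -0.0021 dy -0.0018
```

View pics/s3.png

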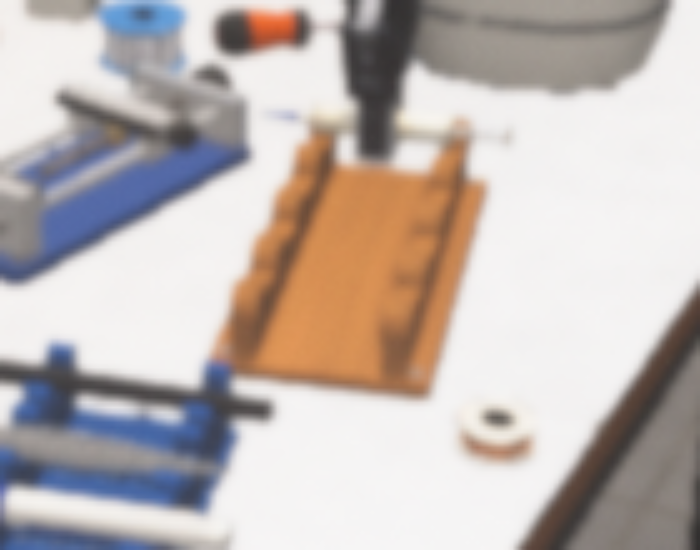

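The syringe hangs over the farthest (rightmost) place of the rest, at (410,120). I lower the last 6 mm and release.

>>> {"op": "inch_along", "data": {"motion": [{"pos":[-0.002, -0.001, 0.003], "jaw":0.008}, {"pos":[0, 0, 0.003], "jaw":0.008}, {"jaw":0.008}]}}

```text
time_s: 9.2
position: [0.4784, -0.067, 0.0198]
tool_rot: [[0.97, 0.244, 0.0], [0.244, -0.97, -0.0], [0.0, 0.0, -1.0]]
ft_force: [-1.0, 0.6, 5.3]
grip_width: 0.0145
gripper_force: 40.6
```

>>> {"op": "inch_along", "data": {"motion": [{"jaw":0.036}, {"jaw":0.036}, {"jaw":0.036}, {"pos":[0, 0, -0.01], "jaw":0.036}, {"pos":[0, 0, -0.03], "jaw":0.036}, {"pos":[0, 0, -0.045], "jaw":0.036}, {"jaw":0.036}]}}

```text
time_s: 9.9
position: [0.4809, -0.0678, 0.1098]
tool_rot: [[0.97, 0.244, 0.009], [0.244, -0.97, -0.004], [0.008, 0.006, -1.0]]
ft_force: [0.1, 0.7, -1.1]
grip_width: 0.0359
gripper_force: 0.0
```

```bash
python3 to.py 455.1 308.2 12.9 19
python3 - <<'E'
from h import *
from rig import get_image
d=get_image('scene');np.savez('scene3.npz',**d);cv2.imwrite('pics/s4.png',cv2.resize(d['pixels'][170:280,240:380,::-1],None,fx=5,fy=5))
E
```

```text
t 9.9 pos [480.9 -67.8 109.8] yaw 14.1 turn 1.2 grip 0.0359 0.0 q [-22.  22.  95.   0.  62.  54.]
after turn: dx 0.0588 dy -0.3723 dz 0.0908
no turn: dx 0.0668 dy -0.3709
```

View pics/s4.png

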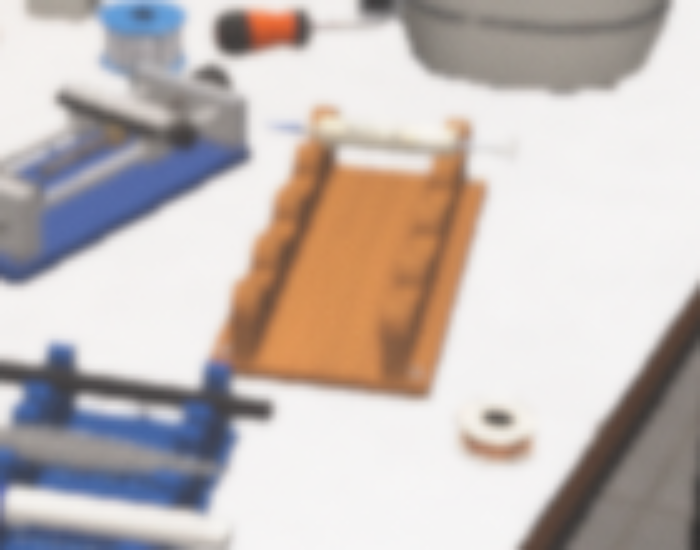

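The syringe lies seated across both bars in the rightmost place, (315-510, 130-150). Next is the marker.

>>> {"op": "inch_along", "data": {"motion": [{"turn":1.2, "jaw":0.036}, {"pos":[0.0065, -0.041, 0], "jaw":0.036}, {"pos":[0.0065, -0.041, 0], "jaw":0.036}, {"pos":[0.0065, -0.041, 0], "jaw":0.036}, {"pos":[0.0065, -0.041, 0], "jaw":0.036}, {"pos":[0.0065, -0.041, 0], "jaw":0.036}, {"pos":[0.0065, -0.041, 0], "jaw":0.036}, {"pos":[0.0065, -0.041, 0], "jaw":0.036}, {"pos":[0.0065, -0.041, 0], "jaw":0.036}, {"pos":[0.0065, -0.041, 0], "jaw":0.036}], "quiet": true}}

```text
ok
```

>>> {"op": "inch_along", "data": {"motion": [{"jaw":0.036}, {"jaw":0.036}], "quiet": true}}

```text
ok
```

```bash
python3 to.py 455.1 308.2 12.9 19
```

```text
t 11.15 pos [452.2 306.  103.3] yaw 13.0 turn 0.1 grip 0.0358 0.0 q [22. 28. 86. -0. 66. 99.]
after turn: dx 0.0033 dy -0.0015 dz 0.0843
no turn: dx 0.0033 dy -0.0015
```

>>> {"op": "inch_along", "data": {"motion": [{"pos":[0.003, -0.0015, 0.02], "jaw":0.036}, {"pos":[0, 0, 0.03], "jaw":0.036}, {"pos":[0, 0, 0.02], "jaw":0.036}, {"pos":[0, 0, 0.008], "jaw":0.036}, {"pos":[0, 0, 0.006], "jaw":0.036}, {"jaw":0.036}, {"jaw":0.036}]}}

```text
time_s: 11.85
position: [0.4561, 0.3078, 0.0214]
tool_rot: [[0.975, 0.223, 0.001], [0.223, -0.975, 0.0], [0.001, -0.0, -1.0]]
ft_force: [0.6, 1.0, 0.1]
grip_width: 0.0361
gripper_force: 0.0
```

>>> {"op": "inch_along", "data": {"motion": [{"jaw":0.008}, {"jaw":0.008}, {"jaw":0.008}, {"jaw":0.008}, {"jaw":0.008}], "clamp_n": 40}}

```text
time_s: 12.35
position: [0.456, 0.308, 0.0215]
tool_rot: [[0.975, 0.224, 0.001], [0.224, -0.975, 0.001], [0.001, -0.0, -1.0]]
ft_force: [-0.5, -0.8, 6.4]
grip_width: 0.0145
gripper_force: 39.2
```

```bash
python3 to.py 466.0 -15.9 14.1 20
```

```text
t 12.35 pos [456.  308.   21.5] yaw 12.9 turn -1.2 grip 0.0145 39.1717600006632 q [22. 35. 90. -0. 55. 99.]
after turn: dx -0.0692 dy 0.3166 dz 0.0015
no turn: dx -0.0627 dy 0.3179
```

Held (14.5 mm). I lift and carry it to the -26 mm place.

>>> {"op": "inch_along", "data": {"motion": [{"pos":[0, 0, -0.01], "turn":-1.2, "jaw":0.008}, {"pos":[0, 0, -0.02], "jaw":0.008}, {"pos":[0, 0, -0.03], "jaw":0.008}, {"pos":[0, 0, -0.03], "jaw":0.008}, {"pos":[-0.003, 0.015, 0], "jaw":0.008}, {"pos":[-0.0085, 0.038, 0], "jaw":0.008}, {"pos":[-0.0085, 0.038, 0], "jaw":0.008}, {"pos":[-0.0085, 0.038, 0], "jaw":0.008}, {"pos":[-0.0085, 0.038, 0], "jaw":0.008}, {"pos":[-0.0085, 0.038, 0], "jaw":0.008}]}}

```text
time_s: 13.35
position: [0.461, 0.0961, 0.1105]
tool_rot: [[0.97, 0.245, -0.0], [0.245, -0.97, -0.0], [-0.0, -0.0, -1.0]]
ft_force: [0.5, -1.0, -0.8]
grip_width: 0.0145
gripper_force: 39.1
```

>>> {"op": "inch_along", "data": {"motion": [{"pos":[-0.0085, 0.038, 0], "jaw":0.008}, {"pos":[-0.0085, 0.038, 0], "jaw":0.008}, {"pos":[-0.0055, 0.030, 0], "jaw":0.008}, {"jaw":0.008}, {"pos":[0, 0, 0.03], "jaw":0.008}, {"jaw":0.008}, {"jaw":0.008}]}}

```text
time_s: 14.05
position: [0.4652, -0.0099, 0.0808]
tool_rot: [[0.97, 0.245, -0.001], [0.245, -0.97, 0.0], [-0.001, -0.001, -1.0]]
ft_force: [0.5, 0.4, 0.3]
grip_width: 0.0144
gripper_force: 39.2
```

```bash
python3 to.py 466.0 -15.9 14.1 21.5
```

```text
t 14.05 pos [465.2  -9.9  80.8] yaw 14.2 turn 0.1 grip 0.0144 39.1611352174732 q [-16.  23. 100.   0.  57.  60.]
after turn: dx -0.0007 dy 0.0060 dz 0.0593
no turn: dx -0.0007 dy 0.0060
```

>>> {"op": "inch_along", "data": {"motion": [{"pos":[-0.0005, 0.006, 0], "jaw":0.008}, {"pos":[0, 0, 0.02], "jaw":0.008}, {"pos":[0, 0, 0.02], "jaw":0.008}, {"pos":[0, 0, 0.01], "jaw":0.008}, {"pos":[0, 0, 0.006], "jaw":0.008}, {"pos":[0, 0, 0.004], "jaw":0.008}, {"jaw":0.008}]}}

```text
time_s: 14.75
position: [0.4669, -0.0162, 0.0214]
tool_rot: [[0.97, 0.244, 0.001], [0.244, -0.97, -0.0], [0.001, 0.0, -1.0]]
ft_force: [-0.6, 0.9, 1.8]
grip_width: 0.0144
gripper_force: 38.9
```

```bash
python3 to.py 466.0 -15.9 14.1 21.5
```

```text
t 14.75 pos [466.9 -16.2  21.4] yaw 14.1 turn 0.0 grip 0.0144 38.89145638089758 q [-17.  29. 103.   0.  47.  59.]
after turn: dx -0.0008 dy -0.0005 dz -0.0001
no turn: dx -0.0008 dy -0.0005
```

>>> {"op": "inch_along", "data": {"motion": [{"jaw":0.034}, {"jaw":0.034}, {"jaw":0.034}, {"pos":[0, 0, -0.01], "jaw":0.034}, {"pos":[0, 0, -0.03], "jaw":0.034}, {"pos":[0, 0, -0.045], "turn":2, "jaw":0.034}]}}

```text
time_s: 15.35
position: [0.4655, -0.0161, 0.1059]
tool_rot: [[0.978, 0.209, -0.004], [0.209, -0.978, 0.001], [-0.004, -0.002, -1.0]]
ft_force: [0.5, -0.2, 0.3]
grip_width: 0.034
gripper_force: 0.0
```

```bash
python3 to.py 471.1 259.1 12.1 17
```

```text
t 15.35 pos [465.5 -16.1 105.9] yaw 12.1 turn -0.0 grip 0.034 0.0 q [-17.  21.  98.  -0.  61.  61.]
after turn: dx 0.0631 dy -0.2679 dz 0.0889
no turn: dx 0.0631 dy -0.2679
```

>>> {"op": "inch_along", "data": {"motion": [{"pos":[0.009, -0.0383, 0], "jaw":0.034}, {"pos":[0.009, -0.0383, 0], "jaw":0.034}, {"pos":[0.009, -0.0383, 0], "jaw":0.034}, {"pos":[0.009, -0.0383, 0], "jaw":0.034}, {"pos":[0.009, -0.0383, 0], "jaw":0.034}, {"pos":[0.009, -0.0383, 0], "jaw":0.034}, {"pos":[0.009, -0.0383, 0], "jaw":0.034}, {"jaw":0.034}, {"pos":[0, 0, 0.02], "jaw":0.034}, {"jaw":0.034}], "quiet": true}}

```text
ok
```

```bash
python3 to.py 471.1 259.1 12.1 17
python3 - <<'E'
from h import *
from rig import get_image
s=get_image('scene')['pixels'][:,:,::-1]
t=get_image('top')['pixels'][:,:,::-1]
cv2.imwrite('pics/s5.png',np.hstack([cv2.resize(s[170:310,210:350],(400,400)),cv2.resize(t[160:300,280:420],(400,400))]))
E
```

```text
t 16.35 pos [470.7 258.5  84.5] yaw 12.1 turn 0.0 grip 0.0336 0.0 q [16. 29. 88. -0. 63. 94.]
after turn: dx 0.0005 dy -0.0005 dz 0.0675
no turn: dx 0.0005 dy -0.0005
```

View pics/s5.png

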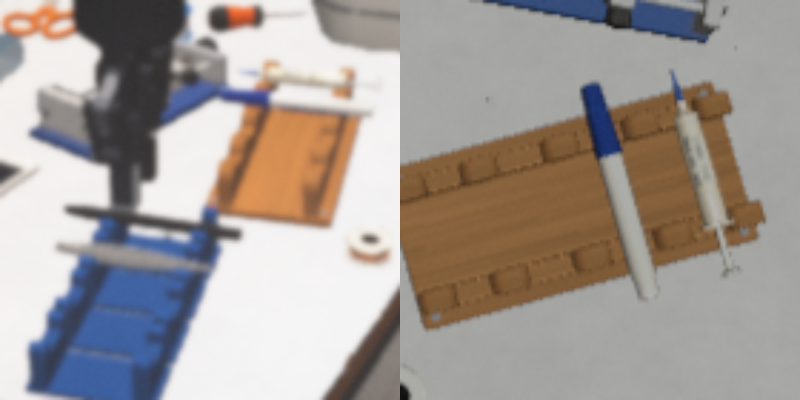

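The right half shows the marker and syringe seated in the two right places of the rest, at (620,190) and (705,170). The fingers hang over the tweezers.

>>> {"op": "inch_along", "data": {"motion": [{"pos":[0.0005, -0.0005, 0.02], "jaw":0.034}, {"pos":[0, 0, 0.02], "jaw":0.034}, {"pos":[0, 0, 0.015], "jaw":0.034}, {"pos":[0, 0, 0.007], "jaw":0.034}, {"pos":[0, 0, 0.005], "jaw":0.034}, {"jaw":0.034}, {"jaw":0.034}]}}

```text
time_s: 17.15
position: [0.4727, 0.2597, 0.0194]
tool_rot: [[0.978, 0.21, 0.001], [0.21, -0.978, 0.0], [0.001, -0.0, -1.0]]
ft_force: [-0.1, 1.0, 0.6]
grip_width: 0.0338
gripper_force: 0.0
```

>>> {"op": "inch_along", "data": {"motion": [{"jaw":0.004}, {"jaw":0.004}, {"jaw":0.004}, {"jaw":0.004}, {"jaw":0.004}], "clamp_n": 35}}

```text
time_s: 17.65
position: [0.4725, 0.2597, 0.0193]
tool_rot: [[0.978, 0.21, 0.001], [0.21, -0.978, 0.0], [0.001, -0.0, -1.0]]
ft_force: [-0.3, -0.3, 5.9]
grip_width: 0.011
gripper_force: 35.5
```

```bash
python3 to.py 453.4 34.5 14.1 18
```

```text
t 17.65 pos [472.5 259.7  19.3] yaw 12.1 turn -2.0 grip 0.011 35.47242522239685 q [16. 34. 92. -0. 54. 94.]
after turn: dx -0.0734 dy 0.2138 dz 0.0013
no turn: dx -0.0661 dy 0.2162
```

>>> {"op": "inch_along", "data": {"motion": [{"pos":[0, 0, -0.01], "turn":-2, "jaw":0.004}, {"pos":[0, 0, -0.02], "jaw":0.004}, {"pos":[0, 0, -0.03], "jaw":0.004}, {"pos":[0, 0, -0.03], "jaw":0.004}, {"pos":[-0.005, 0.015, 0], "jaw":0.004}, {"pos":[-0.0125, 0.036, 0], "jaw":0.004}, {"pos":[-0.0125, 0.036, 0], "jaw":0.004}, {"pos":[-0.0125, 0.036, 0], "jaw":0.004}, {"pos":[-0.0125, 0.036, 0], "jaw":0.004}, {"pos":[-0.0105, 0.032, 0], "jaw":0.004}], "quiet": true}}

```text
ok
```

>>> {"op": "inch_along", "data": {"motion": [{"pos":[-0.006, 0.018, 0], "jaw":0.004}, {"jaw":0.004}, {"pos":[0, 0, 0.03], "jaw":0.004}, {"jaw":0.004}, {"jaw":0.004}]}}

```text
time_s: 19.15
position: [0.4536, 0.0401, 0.0786]
tool_rot: [[0.97, 0.245, -0.002], [0.245, -0.97, 0.0], [-0.001, -0.001, -1.0]]
ft_force: [0.2, -0.6, 0.4]
grip_width: 0.011
gripper_force: 34.7
```

```bash
python3 to.py 453.4 34.5 14.1 19.5
```

```text
t 19.15 pos [453.6  40.1  78.6] yaw 14.2 turn 0.1 grip 0.011 34.71874237060547 q [-10.  23. 101.   0.  56.  66.]
after turn: dx -0.0015 dy 0.0054 dz 0.0591
no turn: dx -0.0015 dy 0.0054
```

>>> {"op": "inch_along", "data": {"motion": [{"pos":[-0.0015, 0.0055, 0], "jaw":0.004}, {"pos":[0, 0, 0.02], "jaw":0.004}, {"pos":[0, 0, 0.02], "jaw":0.004}, {"pos":[0, 0, 0.01], "jaw":0.004}, {"pos":[0, 0, 0.006], "jaw":0.004}, {"pos":[0, 0, 0.0025], "jaw":0.004}, {"jaw":0.004}]}}

```text
time_s: 19.85
position: [0.4541, 0.0338, 0.0205]
tool_rot: [[0.97, 0.244, 0.001], [0.244, -0.97, -0.0], [0.001, 0.0, -1.0]]
ft_force: [-1.2, 0.2, 0.2]
grip_width: 0.0113
gripper_force: 34.7
```

```bash
python3 to.py 453.4 34.5 14.1 19.5
```

```text
t 19.85 pos [454.1  33.8  20.5] yaw 14.1 turn 0.0 grip 0.0113 34.712446331977844 q [-11.  29. 105.  -0.  46.  65.]
after turn: dx -0.0005 dy -0.0009 dz 0.0010
no turn: dx -0.0005 dy -0.0009
```

>>> {"op": "inch_along", "data": {"motion": [{"jaw":0.03}, {"jaw":0.03}, {"jaw":0.03}, {"pos":[0, 0, -0.01], "jaw":0.03}, {"pos":[0, 0, -0.03], "jaw":0.03}, {"pos":[0, 0, -0.045], "turn":2.9, "jaw":0.03}]}}

```text
time_s: 20.45
position: [0.4527, 0.0339, 0.1055]
tool_rot: [[0.981, 0.194, -0.004], [0.194, -0.981, 0.001], [-0.004, -0.002, -1.0]]
ft_force: [1.4, -0.2, 0.0]
grip_width: 0.0301
gripper_force: 0.0
```

```bash
python3 to.py 484.7 209.5 11.2 17
```

```text
t 20.45 pos [452.7  33.9 105.5] yaw 11.2 turn -0.0 grip 0.0301 0.0 q [-11.  20. 100.  -0.  60.  68.]
after turn: dx 0.0655 dy -0.1660 dz 0.0885
no turn: dx 0.0655 dy -0.1660
```

>>> {"op": "inch_along", "data": {"motion": [{"pos":[0.0131, -0.0332, 0], "jaw":0.03}, {"pos":[0.0131, -0.0332, 0], "jaw":0.03}, {"pos":[0.0131, -0.0332, 0], "jaw":0.03}, {"pos":[0.0131, -0.0332, 0], "jaw":0.03}, {"pos":[0.0131, -0.0332, 0], "jaw":0.03}, {"jaw":0.03}, {"pos":[0, 0, 0.02], "jaw":0.03}, {"jaw":0.03}, {"jaw":0.03}], "quiet": true}}

```text
ok
```

```bash
python3 to.py 484.7 209.5 11.2 17
python3 - <<'E'
from h import *
from rig import get_image
s=get_image('scene')['pixels'][:,:,::-1]
t=get_image('top')['pixels'][:,:,::-1]
cv2.imwrite('pics/s6.png',np.hstack([cv2.resize(s[170:310,210:350],(400,400)),cv2.resize(t[160:300,280:420],(400,400))]))
E
```

```text
t 21.35 pos [485.7 208.9  85.7] yaw 11.2 turn -0.0 grip 0.0299 0.0 q [10. 28. 90. -0. 62. 89.]
after turn: dx -0.0008 dy -0.0008 dz 0.0687
no turn: dx -0.0008 dy -0.0008
```

View pics/s6.png

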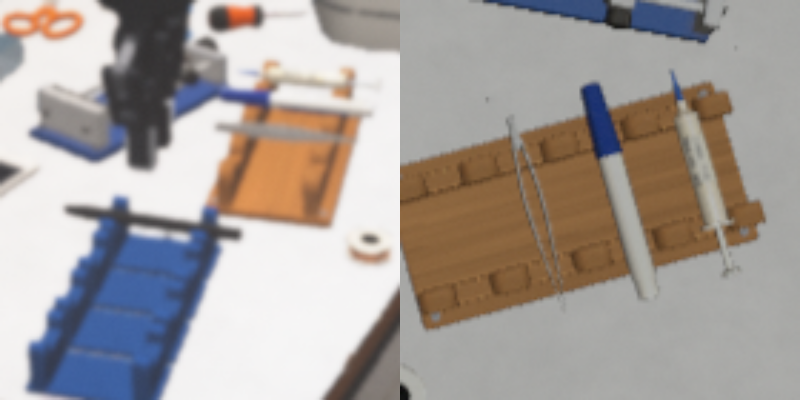

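The tweezers are seated in the third place, at (535,210) in the right half. Next is the spudger.

>>> {"op": "inch_along", "data": {"motion": [{"pos":[-0.0008, -0.0005, 0.02], "jaw":0.03}, {"pos":[0, 0, 0.02], "jaw":0.03}, {"pos":[0, 0, 0.015], "jaw":0.03}, {"pos":[0, 0, 0.008], "jaw":0.03}, {"pos":[0, 0, 0.005], "jaw":0.03}, {"jaw":0.03}, {"jaw":0.03}]}}

```text
time_s: 22.15
position: [0.4853, 0.2098, 0.0178]
tool_rot: [[0.981, 0.195, 0.001], [0.195, -0.981, 0.0], [0.001, 0.0, -1.0]]
ft_force: [-0.3, -0.6, 0.3]
grip_width: 0.03
gripper_force: 0.0
```

>>> {"op": "inch_along", "data": {"motion": [{"jaw":0.002}, {"jaw":0.002}, {"jaw":0.002}, {"jaw":0.002}, {"jaw":0.002}], "clamp_n": 40}}

```text
time_s: 22.65
position: [0.4852, 0.2098, 0.0178]
tool_rot: [[0.981, 0.195, 0.001], [0.195, -0.981, 0.0], [0.001, 0.0, -1.0]]
ft_force: [-1.3, -0.8, 6.5]
grip_width: 0.0093
gripper_force: 41.3
```

```bash
python3 to.py 440.7 85 14.1 18.5
```

```text
t 22.65 pos [485.2 209.8  17.8] yaw 11.2 turn -2.9 grip 0.0093 41.253594160079956 q [11. 34. 94. -0. 52. 89.]
after turn: dx -0.0735 dy 0.1102 dz -0.0007
no turn: dx -0.0679 dy 0.1137
```

>>> {"op": "inch_along", "data": {"motion": [{"pos":[0, 0, -0.01], "turn":-2.9, "jaw":0.002}, {"pos":[0, 0, -0.02], "jaw":0.002}, {"pos":[0, 0, -0.03], "jaw":0.002}, {"pos":[0, 0, -0.03], "jaw":0.002}, {"pos":[-0.0095, 0.014, 0], "jaw":0.002}, {"pos":[-0.02, 0.03, 0], "jaw":0.002}, {"pos":[-0.02, 0.03, 0], "jaw":0.002}, {"pos":[-0.016, 0.024, 0], "jaw":0.002}, {"pos":[-0.008, 0.012, 0], "jaw":0.002}, {"jaw":0.002}], "quiet": true}}

```text
ok
```

>>> {"op": "inch_along", "data": {"motion": [{"pos":[0, 0, 0.03], "jaw":0.002}, {"jaw":0.002}, {"jaw":0.002}]}}

```text
time_s: 23.95
position: [0.4405, 0.0857, 0.0773]
tool_rot: [[0.97, 0.245, -0.001], [0.245, -0.97, 0.0], [-0.001, -0.0, -1.0]]
ft_force: [0.0, 0.2, 0.2]
grip_width: 0.009
gripper_force: 40.5
```

```bash
python3 to.py 440.7 85 14.1 18.5
```

```text
t 23.95 pos [440.5  85.7  77.3] yaw 14.2 turn 0.1 grip 0.009 40.496808886528015 q [ -4.  22. 103.   0.  55.  72.]
after turn: dx 0.0000 dy 0.0007 dz 0.0588
no turn: dx 0.0000 dy 0.0007
```

>>> {"op": "inch_along", "data": {"motion": [{"pos":[0, 0.0007, 0.02], "jaw":0.002}, {"pos":[0, 0, 0.02], "jaw":0.002}, {"pos":[0, 0, 0.01], "jaw":0.002}, {"pos":[0, 0, 0.006], "jaw":0.002}, {"pos":[0, 0, 0.0025], "jaw":0.002}, {"jaw":0.002}]}}

```text
time_s: 24.55
position: [0.4409, 0.0845, 0.019]
tool_rot: [[0.97, 0.244, 0.001], [0.244, -0.97, -0.0], [0.001, 0.0, -1.0]]
ft_force: [0.5, -0.3, 0.7]
grip_width: 0.0088
gripper_force: 40.5
```

>>> {"op": "inch_along", "data": {"motion": [{"jaw":0.03}, {"jaw":0.03}, {"jaw":0.03}, {"pos":[0, 0, -0.01], "jaw":0.03}, {"pos":[0, 0, -0.03], "jaw":0.03}, {"pos":[0, 0, -0.045], "jaw":0.03}, {"pos":[0, -0.04, -0.04], "jaw":0.03}, {"pos":[0, -0.04, 0], "jaw":0.03}, {"pos":[0, -0.04, 0], "jaw":0.03}, {"pos":[0, -0.04, 0], "jaw":0.03}]}}

```text
time_s: 25.55
position: [0.4021, 0.2365, 0.1402]
tool_rot: [[0.97, 0.244, 0.002], [0.244, -0.97, 0.0], [0.002, -0.0, -1.0]]
ft_force: [1.6, 0.7, 0.7]
grip_width: 0.0299
gripper_force: 0.0
```

>>> {"op": "inch_along", "data": {"motion": [{"pos":[0, -0.04, 0], "jaw":0.03}, {"pos":[0, -0.03, 0], "jaw":0.03}, {"jaw":0.03}, {"jaw":0.03}], "quiet": true}}

```text
ok
```

```bash
python3 - <<'E'
from h import *
from rig import get_image
t=get_image('top');np.savez('topF.npz',**t)
cv2.imwrite('pics/f.png',cv2.resize(t['pixels'][165:290,265:415,::-1],None,fx=5,fy=4.8,interpolation=cv2.INTER_CUBIC))
E
```

```text
(no output)
```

View pics/f.png

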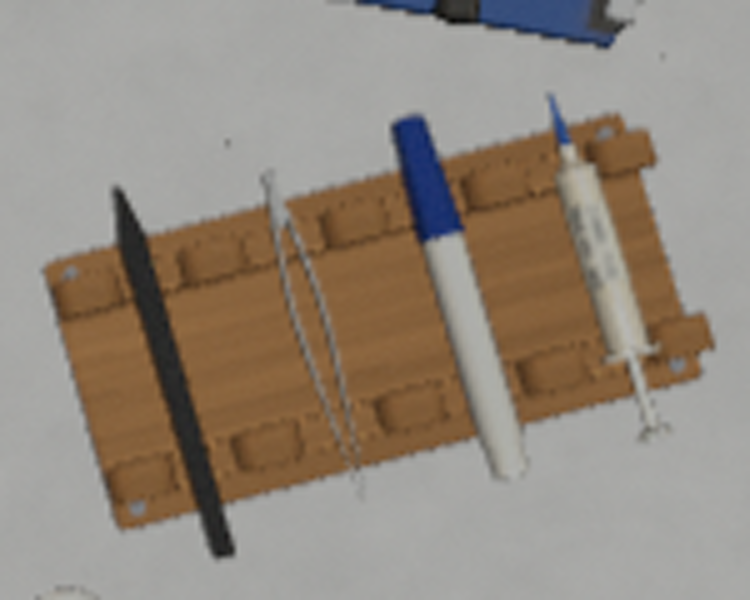

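All four tools lie in their places: spudger ends at (117,190)-(222,555), tweezers (267,175)-(360,495), marker (408,120)-(510,475) and syringe (552,95)-(652,435). I check these numbers against the rest's frame and hand in only if they fit.

```bash
python3 - <<'E'
from h import *
from rig import close_job
d=dict(np.load('topF.npz'));c=lambda x,y:(265+(x+.5)/5-.5,165+(y+.5)/4.8-.5)
R=np.array([.4597,.0093]);a=np.radians(14.1);ux=np.array([np.cos(a),np.sin(a)]);uy=np.array([-ux[1],ux[0]])
ok=True
for n,p,q,y in(('spu',(117,190),(222,555),.078),('twe',(267,175),(360,495),.026),('mar',(408,120),(510,475),-.026),('syr',(552,95),(652,435),-.078)):
    A=onplane(d,[c(*p),c(*q)],.042)[:,:2];m=A.mean(0)-R;v=A[0]-A[1]
    ang=np.degrees(np.arctan2(v@uy,v@ux));print(n,'x %.1f dy %.1f ang %.1f'%(m@ux*1e3,(m@uy-y)*1e3,ang))
    ok&=abs(m@ux)<.02 and abs(m@uy-y)<.012 and abs(ang)<9
if ok: print(close_job())
E
```

```text
spu x -0.0 dy -0.3 ang -0.2
twe x -0.3 dy -0.3 ang -0.3
mar x -0.6 dy -1.0 ang -0.8
syr x -2.4 dy -0.5 ang -0.8
the job is handed in; nothing more can be done
None
```

All four tools lie in the rest in reverse order, each measured within 3 mm and 1° of its place; the job was handed in at about 26 s, and the hand-in returned no verdict.

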